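# Seat a dental cast in the holding jig and snap its toggle clamp over

### The arm

A 7-joint arm with a two-finger parallel gripper is mounted at the origin on the work surface. World frame = base frame: x ahead of the robot, y to its left, z up, the work surface at z = 0. Lengths are in m, angles in rad, forces in N, time in s.
With the tool pointing down it reaches from about 0.4 to 0.85 m from the base axis. Payload 10.4 kg.
Tool frame: the origin (TCP) lies midway between the tips of the shut fingers; the grasp point (between the pads) lies 19 mm behind it; z points along the fingers, y is the line along which they close (so a half turn about z gives the same grasp; the last joint's range is limited). The gripper opens to 85 mm and grips with 20 to 120 N. Pads are 22 mm wide; open, the fingers measure 114 mm over their backs; the gripper's body (76 mm by 85 mm) begins 54 mm behind the grasp point. The pads swing forward as they close: fully open they stand 13 mm farther back than shut.
Start: joints at [1.228, 0.332, -0.065, 1.46, 0.022, 1.35, -0.088], TCP at [0.197, -0.593, 0.231] pointing down, gripper open.
Joint ranges: [-2.6, 2.6], [-0.5, 2.12], [-1.47, 1.34], [0.16, 2.42], [-1.27, 4.41], [0.06, 2.06], [-2.6, 2.6]. Speed limits (rad/s): [2.22, 2.22, 2.79, 2.79, 3.14, 3.14, 3.14].

### API

Orientations are given as a unit quaternion [w, x, y, z].
In Python, from workcell import arm gives the robot as it stands.
- The arm moves only by the tool arm_command, never from a script. Its argument "commands" is text: rows parted by semicolons, each of 7 numbers parted by spaces: the shift along the tool's x, y, z in units of 25 mm (1.0 is 25 mm), then the turn, a rotation vector about the tool's x, y, z in rad, then the closure, from 0 (fully open) to 1 (shut). In form: x y z rx ry rz jaw; .... A call has 1 to 12 rows; each row shifts and turns the commanded pose from where the row before left it, along the tool's axes as they then stand; what a row does not reach is not made up. A row lasts 1/8 s, in which the tool goes at most 62.5 mm and 10.7 degrees, less where a joint would pass 70% of its speed; a pose out of reach is approached as far as the arm can. A call is refused whole if a number of a shift passes 1 or a number of a turn 0.188, either way. A call with a gripper value outside its range is refused whole. The fingers move at their own pace and stop on an object; "force" is the grip in N (left out, the last holds). Time passes only in rows, so rows that do not move let the fingers close. It gives the time, the measured TCP pose, the force, the opening and the grip force at its end, in the units of the state.
- arm.read_state(): the state, without advancing time (a new reading comes with each control period).
- arm.grab_frame(name): name is "scene" or "top" or "wrist"; returns the picture (480x640x3 uint8, red, green, blue); there is no depth.
- arm.calibration(name): a dict with "camera_matrix" (3x3 intrinsics, pixels), "R" (3x3) and "t" (3): a world point X has camera coordinates R X + t. Camera axes: x right, y down, z forward; pixel columns grow to the right and rows downward; lengths in m; the calibration is good to about 2 mm. A picture is of the moment at which its call begins: read the wrist's pose just before it. calibration takes no time and is no camera call; for the wrist camera it gives the pose at the moment of the call.
- arm.sign_off(): hands the job in; it is judged then, once.
The state is a dict: "time_s": time; "q": joint angles; "qvel": joint speeds; "tau": joint torques, N m; "position": TCP position; "ee_rot": TCP orientation; "contact_force": force on the tool from outside, world axes, zero at the start; "torque": the same for the moment, N m; "finger_gap": opening from 0.0 (shut) to 1.0 (fully open); "finger_force": force on a finger pad.
Only numpy, scipy, OpenCV 4.12 (cv2) and the standard library are available. Lean on these libraries where they do the work, as an engineer would, in place of code of your own. Each camera call takes 0.05 s, during which the arm holds its last target. There are 200 camera calls.

### The job

With the fingertips, push the stone dental cast along the channel of the aluminium holding jig until it is fully home against the end stop, without lifting it. Then push the clamp's toggle handle over past centre, towards the cast, so that it snaps into its other position and its rubber pad holds the cast. Leave the other things on the bench where they are.

Things in the scene. Friction and masses are not known exactly. Their poses are not given: they have to be found in the camera images.
- jig: Holding jig fixed to the bench: aluminium plate 190 x 220 x 12 mm (local x -90 to +100, y -70 to +150 mm). Origin: plate underside, on the channel's centre line; z up. The 72 mm wide channel runs along local x, open at -x (robot side), between a steel fence (inner face y = -36) and a shorter rail (inner face y = +36, x -90 to 0), both 20 mm above the plate. Its floor is at z = 12 mm.
- stop (a point): Middle of the end stop's face at channel floor height: jig x = 80, y = 0, z = 12 mm; the stop is 30 mm high above the floor. Axes as the jig's.
- cast: Loose stone cast of a jaw in the channel, 31 to 71 mm short of the stop, 0.14 to 0.28 kg. Base 22 mm high: flat heel at its x = -29 mm (64 mm wide), main part to x = +11, then a 44 mm wide front to x = +29 that meets the stop; teeth rise to 34 mm. Origin: underside, middle of its 58 mm length; axes about as the jig's. Home: origin at x = +51 mm in the jig's frame.
- toggle (a joint): Angle (rad) of the toggle handle about a level axis along jig x: 0 = open, leaning 43 degrees outwards (jig +y, away from the channel); upright (centre) at 0.75; 1.5 = clamped, leaning 43 degrees over towards the channel (jig -y). A spring holds it at either end and snaps it on past centre; it takes about 2 to 6 N at the grip. It drives a plunger 24 mm towards the fence.
- toggle_pivot (a point): Handle's pivot, fixed on the jig at x = 42, y = 105, z = 50 mm in its frame; axes as the jig's. The clamp's dark steel bracket around it spans jig x 17 to 67, y 75 to 139 mm and rises to z = 62 mm.
- toggle_tip (a point): Centre of the round end of the handle, 90 mm from the pivot. The outer half of the handle is a black rubber grip 18 mm thick with round ends (reaching 9 mm past this point); the rest is a 10 mm steel rod. When open it is 61 mm outwards of the pivot and 66 mm above it; upright 90 mm above.
- pad: Round rubber pad, 18 mm across, on the plunger's end, 26 mm above the bench at the jig's x = 42 mm; spring-loaded. Origin: middle of its face, at jig y = 48 mm when open; when clamped it presses the cast's side against the fence with several newtons.
- spare_cast: Another, smaller stone cast (54 mm wide, 34 mm high) on the bench beside the jig's fence, not to be touched. Origin: centre of underside.
- tray_a: Impression tray with handle, about 115 x 72 x 21 mm, on the bench beyond the jig's clamp side. Leave it.
- tray_b: Another impression tray, to the robot's right. Leave it.
- bowl: Rubber mixing bowl, 124 mm across, 65 mm high. Leave it.
- spatula: Mixing spatula 200 mm long. Leave it.
- soap: Plastic bottle, 60 mm across, 150 mm high. Leave it.
- jar: Plastic jar, 68 mm across, 80 mm high. Leave it.
Not all that is in view belongs to the job. Leave any purple or turquoise look-alike of the cast alone.

How it is judged:
By the outcome, as a careful person would: the job done as asked, in the order asked, and still so for the second after the job is handed in, with the robot touching nothing.
It also fails if it takes over 48 s, if anything falls off the work surface, if the arm or the gripper's body presses on something with over 40 N, if the wrist force passes 120 N, or if a joint passes its speed limit or range.

## Working session

There is one attempt and no reset: what is moved stays moved. The work goes in short steps, Python scripts to look and compute and a tool call to move; the robot and the scene stay as the last step left them, time stands still between calls to the robot, and variables do not carry over. Pictures are saved under pics/ and viewed, at most 10 in all, crops included, and the job is handed in when it is done.

Besides the shell and the picture viewer there is one more tool, called after "Request:" as name(argument=value, ...), one argument or row to a line, values as JSON. arm_command: Moves the arm, as the interface text tells. Its arguments: {"type":"object","properties":{"commands":{"type":"string"},"force":{"type":"number"}},"required":["commands"]}

```bash
mkdir -p pics; cat > h.py <<'E'
import numpy as np, cv2
from workcell import arm
def snap(n,f):
    im=arm.grab_frame(n); cv2.imwrite('pics/'+f,im[:,:,::-1]); return im
def ray(n,uv,z):
    c=arm.calibration(n);K,R,t=map(np.array,(c['camera_matrix'],c['R'],c['t']))
    d=R.T@np.linalg.solve(K,[uv[0],uv[1],1]);o=-R.T@t
    return o+d*(z-o[2])/d[2]
def proj(n,X):
    c=arm.calibration(n);K,R,t=map(np.array,(c['camera_matrix'],c['R'],c['t']))
    p=K@(R@np.array(X)+t);return p[:2]/p[2]
E
python3 - <<'E'
from h import *
snap('top','top1.png');snap('scene','sc1.png')
s=arm.read_state();print(s['time_s'],s['position'],s['ee_rot'],s['finger_gap'])
E
```

```text
0.1 [ 0.19637181 -0.5930195   0.23061566] [-5.98873151e-04  9.87241389e-01  1.59229589e-01 -1.34829913e-04] 0.998916784340598
```

View pics/top1.png

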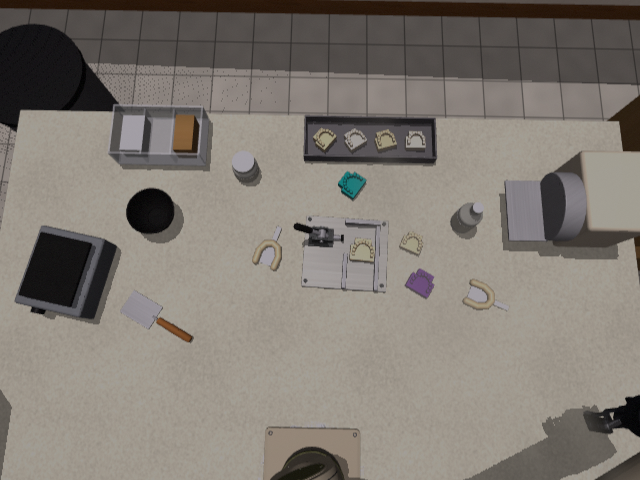

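View pics/sc1.png

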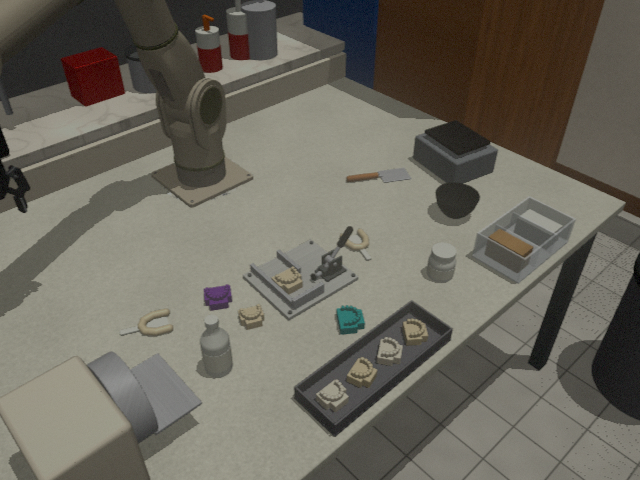

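The top view shows the jig at (303–388, 217–291), with the channel running up the picture and the stop near (363,222). There are four candidates:
- The cream cast at (361,251), in the channel. This one fits the description.
- The spare at (412,243), beside the fence.
- The purple look-alike at (421,283).
- The turquoise look-alike at (351,184).

I'll confirm the choice with an enlarged crop. The black toggle grip is at (303,229).

```bash
python3 - <<'E'
from h import *
im=cv2.imread('pics/top1.png')[205:300,290:430]
a=cv2.resize(im,None,fx=5,fy=5,interpolation=cv2.INTER_CUBIC)
cv2.imwrite('pics/crop1.png',a)
for p in [(303,217),(388,218),(386,291),(302,289)]: print(p,ray('top',p,.012).round(4))
print(proj('top',[.5,0,.012]),proj('top',[.6,0,.012]))
E
```

```text
(303, 217) [0.646  0.0378 0.012 ]
(388, 218) [ 0.648  -0.1892  0.012 ]
(386, 291) [ 0.4529 -0.1818  0.012 ]
(302, 289) [0.4535 0.0352 0.012 ]
[315.98713899 271.4644175 ] [316.78164536 234.07063562]
```

View pics/crop1.png

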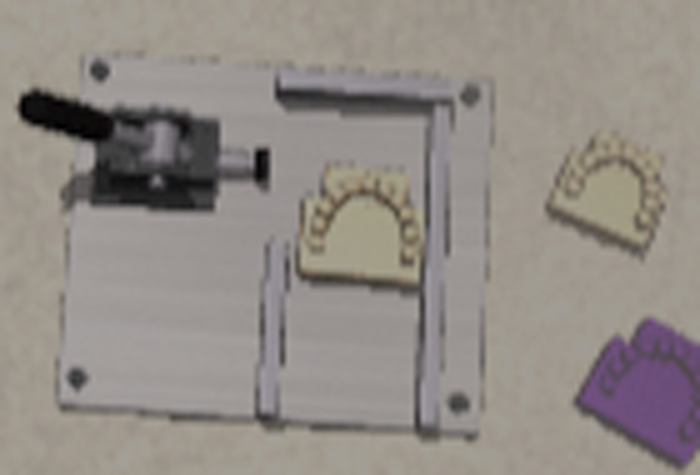

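The crop confirms the target: the cream cast sits in the channel between fence and rail, and the spare and purple casts lie outside the fence. The plate corners in the crop are TL (82,57), TR (492,78), BR (476,437) and BL (60,407). The cast's heel runs from (300,275) to (420,287).

```bash
cat >> h.py <<'E'
def cp(u,v): return (290+(u+.5)/5-.5,205+(v+.5)/5-.5)
def fit():
    W=np.array([ray('top',cp(*p),.012)[:2] for p in [(82,57),(492,78),(476,437),(60,407)]])
    L=np.array([[.1,.15],[.1,-.07],[-.09,-.07],[-.09,.15]])
    a=W-W.mean(0);b=L-L.mean(0)
    th=np.arctan2((b[:,0]*a[:,1]-b[:,1]*a[:,0]).sum(),(a*b).sum())
    R=np.array([[np.cos(th),-np.sin(th)],[np.sin(th),np.cos(th)]])
    o=W.mean(0)-R@L.mean(0)
    return th,R,o,(W-(L@R.T+o))
E
python3 - <<'E'
from h import *
th,R,o,e=fit();print(th,o,e.round(4).tolist())
J=lambda p,z: (R.T@(ray('top',cp(*p),z)[:2]-o)).round(4)
print('heel',J((300,272),.034),J((420,283),.034),'front',J((325,168),.034),J((405,172),.034),'stopface',J((280,102),.012),J((425,112),.012),'fence',J((432,250),.032),J((418,250),.012))
print('tip',J((35,105),.116),'bracket',J((105,108),.062),J((218,120),.062),'pad',J((268,165),.026))
for l in [(-.09,0),(.051,0),(.08,0),(.042,.105),(.042,.166)]: print(l,(R@l+o).round(4))
E
```

```text
-0.04288070810767816 [ 0.54390415 -0.11512648] [[-0.0013, -0.0006], [0.0012, 0.0003], [-0.0007, 0.0025], [0.0009, -0.0022]]
heel [-0.0144  0.0286] [-0.0162 -0.0332] front [0.0413 0.0183] [ 0.0418 -0.0232] stopface [0.0807 0.0425] [ 0.0802 -0.0347] fence [ 0.0019 -0.039 ] [ 0.0054 -0.0339]
tip [0.045  0.1667] bracket [0.0591 0.1339] [0.0565 0.0759] pad [0.0428 0.0477]
(-0.09, 0) [ 0.454  -0.1113]
(0.051, 0) [ 0.5949 -0.1173]
(0.08, 0) [ 0.6238 -0.1186]
(0.042, 0.105) [ 0.5904 -0.012 ]
(0.042, 0.166) [0.593  0.0489]
```

The jig pose fits to about 2 mm: yaw −0.043 and origin (0.544,−0.115). The cast's heel is at jig x ≈ −15 mm, about 37 mm short of home. I'll turn the tool to the jig's axes and travel to behind the heel at height.

Request:
arm_command(
  commands="0 0 0 0 0 0.1815 0.65;0 0 0 0 0 0.1815 0.65;0.56 -0.98 0 0 0 0 0.65;0.56 -0.98 0 0 0 0 0.65;0.56 -0.98 0 0 0 0 0.65;0.56 -0.98 0 0 0 0 0.65;0.56 -0.98 0 0 0 0 0.65;0.56 -0.98 0 0 0 0 0.65;0.56 -0.98 0 0 0 0 0.65;0.56 -0.98 0 0 0 0 0.65;0.56 -0.98 0 0 0 0 0.65;0.56 -0.98 0 0 0 0 0.65",
)

```text
time_s: 1.6
position: [0.3472, -0.3536, 0.231]
ee_rot: [-0.0, 1.0, -0.022, -0.0]
contact_force: [-0.5, 0.4, 0.9]
finger_gap: 0.346
finger_force: 0.0
```

Request:
arm_command(
  commands="0.56 -0.98 0 0 0 0 0.65;0.56 -0.98 0 0 0 0 0.65;0.56 -0.98 0 0 0 0 0.65;0.56 -0.98 0 0 0 0 0.65;0.56 -0.98 0 0 0 0 0.65;0.56 -0.98 0 0 0 0 0.65;0.56 -0.98 0 0 0 0 0.65;0.56 -0.98 0 0 0 0 0.65;0.56 -0.98 0.5 0 0 0 0.65;0.56 -0.98 1 0 0 0 0.65;0 0 1 0 0 0 0.65;0 0 0 0 0 0 0.65",
)

```text
time_s: 3.1
position: [0.4961, -0.1155, 0.167]
ee_rot: [-0.0, 1.0, -0.021, -0.002]
contact_force: [-0.4, 0.4, 0.2]
finger_gap: 0.345
finger_force: 0.0
```

```bash
cat >> h.py <<'E'
def st():
    from scipy.spatial.transform import Rotation as Q
    th,R,o,_=fit();s=arm.read_state();p=np.array(s['position']);w=s['ee_rot']
    M=Q.from_quat([w[1],w[2],w[3],w[0]]).as_matrix()
    print('t',s['time_s'],'jig',(R.T@(p[:2]-o)).round(4),'z',p[2].round(4),'gap',round(s['finger_gap'],3),'F',np.round(s['contact_force'],2))
    print('yaw err',np.arctan2(M[1,0],M[0,0])-th,'z axis',M[:,2].round(4))
E
python3 - <<'E'
from h import *
st();snap('wrist','w1.png');print(arm.read_state()['time_s'])
E
```

```text
t 3.1 jig [-0.0478 -0.0024] z 0.167 gap 0.345 F [-0.43  0.43  0.18]
yaw err 0.00019706996466512666 z axis [-0.0038  0.001  -1.    ]
3.15
```

View pics/w1.png

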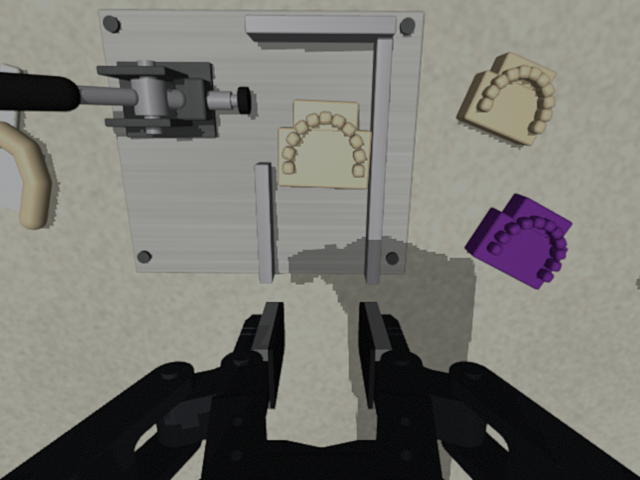

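The wrist view shows the cast in the channel with its heel edge from (279,186) to (369,188), square to the jig. The fingers are aligned with the channel. I'll refine the heel measurement and then go down.

```bash
python3 - <<'E'
from h import *
th,R,o,e=fit()
J=lambda p,z:(R.T@(ray('wrist',p,z)[:2]-o)).round(4)
print('heel',J((279,186),.034),J((368,188),.034),'fence',J((374,200),.032),'rail',J((271,200),.032),'stop',J((320,41),.042),'corners',J((136,272),.012),J((424,11),.012))
E
```

```text
heel [-0.0143  0.028 ] [-0.0157 -0.0351] fence [-0.0247 -0.0399] rail [-0.0247  0.0343] stop [ 0.0766 -0.0011] corners [-0.0882  0.1498] [ 0.1001 -0.0711]
```

Request:
arm_command(
  commands="0 0 0.9 0 0 0 0.8;0 0 0.9 0 0 0 0.8;0 0 0.9 0 0 0 0.8;0 0 0.9 0 0 0 0.8;0 0 0.8 0 0 0 0.8;0 0 0.8 0 0 0 0.8;0 0 0.4 0 0 0 0.8;0 0 0 0 0 0 0.8",
)

```text
time_s: 4.15
position: [0.4975, -0.1162, 0.0292]
ee_rot: [0.0, 1.0, -0.022, 0.0]
contact_force: [-0.2, 0.8, -0.5]
finger_gap: 0.201
finger_force: 0.0
```

Request:
arm_command(
  commands="0 0 0.44 0 0 0 0.8;0 0 0 0 0 0 0.8;0.35 0 0 0 0 0 0.8;0.35 0 0 0 0 0 0.8;0.15 0 0 0 0 0 0.8;0.15 0 0 0 0 0 0.8;0.15 0 0 0 0 0 0.8;0.15 0 0 0 0 0 0.8;0.15 0 0 0 0 0 0.8;0.15 0 0 0 0 0 0.8;0.15 0 0 0 0 0 0.8;0 0 0 0 0 0 0.8",
)

```text
time_s: 5.65
position: [0.5417, -0.1177, 0.0179]
ee_rot: [0.0, 1.0, -0.022, 0.0]
contact_force: [0.5, 0.3, -1.0]
finger_gap: 0.199
finger_force: 0.0
```

```bash
python3 - <<'E'
from h import *
st();snap('wrist','w2.png')
E
```

```text
t 5.65 jig [-0.002  -0.0027] z 0.0179 gap 0.199 F [ 0.54  0.35 -1.01]
yaw err -0.0001573623915945635 z axis [ 9.e-04 -0.e+00 -1.e+00]
```

View pics/w2.png

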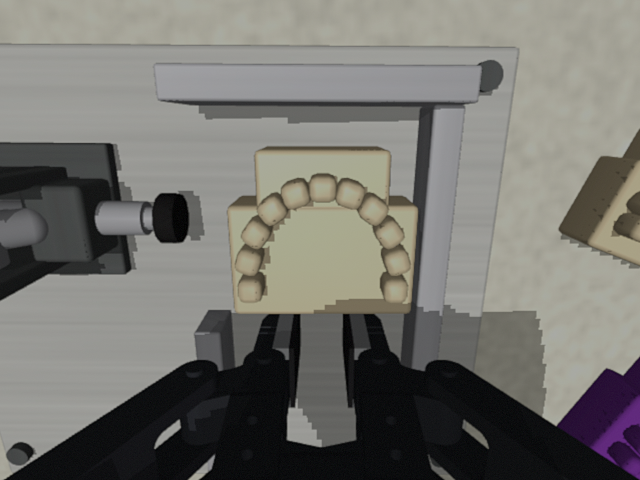

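The cast is moving squarely with both fingertips on its heel. Its front edge at about row 150 still has a gap to the stop face at about row 105. I'll keep going slowly.

Request:
arm_command(
  commands="0.1 0 0 0 0 0 0.8;0.1 0 0 0 0 0 0.8;0.1 0 0 0 0 0 0.8;0.1 0 0 0 0 0 0.8;0.06 0 0 0 0 0 0.8;0.04 0 0 0 0 0 0.8;0 0 0 0 0 0 0.8",
)

```text
time_s: 6.58
position: [0.5538, -0.1183, 0.0178]
ee_rot: [0.0, 1.0, -0.022, 0.0]
contact_force: [-2.5, 0.2, 2.0]
finger_gap: 0.201
finger_force: 1.4
```

Request:
arm_command(
  commands="0.04 0 0 0 0 0 0.8;0.04 0 0 0 0 0 0.8;0 0 0 0 0 0 0.8",
)

```text
time_s: 6.95
position: [0.5555, -0.1184, 0.0178]
ee_rot: [0.0, 1.0, -0.022, -0.0]
contact_force: [-4.2, 1.2, 2.5]
finger_gap: 0.192
finger_force: 2.3
```

Request:
arm_command(
  commands="0.04 0 0 0 0 0 0.8;0.04 0 0 0 0 0 0.8;0 0 0 0 0 0 0.8",
)

```text
time_s: 7.32
position: [0.5555, -0.1184, 0.0176]
ee_rot: [0.0, 1.0, -0.022, -0.002]
contact_force: [-14.9, 0.7, 11.5]
finger_gap: 0.199
finger_force: 7.4
```

The force jumped to 15 N with no further travel, so the cast is against the stop. I'll back off straight, rise and look.

Request:
arm_command(
  commands="-0.2 0 0 0 0 0 0.8;-0.6 0 0 0 0 0 0.8;0 0 -1 0 0 0 0.8;0 0 -1 0 0 0 1;0 0 -1 0 0 0 1;0 0 -1 0 0 0 1;0 0 -1 0 0 0 1;0 0 -1 0 0 0 1;0 0 -1 0 0 0 1;0 0 0 0 0 0 1",
)

```text
time_s: 8.57
position: [0.5393, -0.1177, 0.1949]
ee_rot: [0.001, 1.0, -0.022, 0.003]
contact_force: [0.5, 0.2, -1.4]
finger_gap: -0.001
finger_force: 0.0
```

```bash
python3 - <<'E'
from h import *
st();im=snap('wrist','w3.png')
E
```

```text
t 8.575 jig [-0.0045 -0.0028] z 0.1949 gap -0.001 F [ 0.48  0.15 -1.36]
yaw err -0.00017200863275659145 z axis [ 0.005  -0.0011 -1.    ]
```

View pics/w3.png

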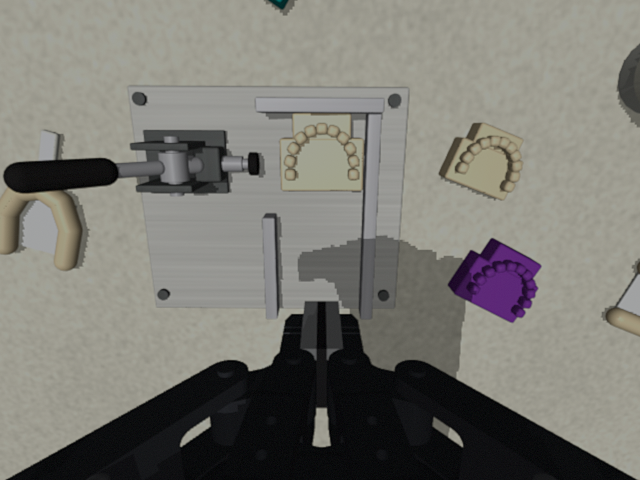

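The cast's front is flush with the stop at (322,112), and it sits square in the channel. The toggle is still open, with its black grip from (20,176) to (110,172). Next I'll take the shut fingers over the clamp to the outer side of the grip.

Request:
arm_command(
  commands="0.2 -0.8 -0.2 0 0 0 1;0.2 -0.9 0 0 0 0 1;0.2 -0.9 0 0 0 0 1;0.2 -0.9 0 0 0 0 1;0.2 -0.9 0 0 0 0 1;0.2 -0.9 0 0 0 0 1;0.2 -0.9 0 0 0 0 1;0.2 -0.9 0 0 0 0 1;0.2 -0.9 0 0 0 0 1;0.05 -0.9 0 0 0 0 1;0 0 0 0 0 0 1",
)

```text
time_s: 10.0
position: [0.5929, 0.1048, 0.1966]
ee_rot: [-0.001, 1.0, -0.02, -0.001]
contact_force: [0.0, 0.6, 0.0]
finger_gap: -0.003
finger_force: 0.0
```

Request:
arm_command(
  commands="0 0 0.8 0 0 0 1;0 0 0.8 0 0 0 1;0 0 0.8 0 0 0 1;0 0 0.8 0 0 0 1;0 0 0.7 0 0 0 1;0 0 0 0 0 0 1",
)

```text
time_s: 10.75
position: [0.5926, 0.1025, 0.0986]
ee_rot: [0.0, 1.0, -0.022, -0.001]
contact_force: [-0.6, 0.1, -0.6]
finger_gap: 0.004
finger_force: 0.0
```

```bash
python3 - <<'E'
from h import *
st();im=arm.grab_frame('scene')
c=im[200:320,270:430];cv2.imwrite('pics/s2.png',cv2.resize(c,None,fx=4,fy=4,interpolation=cv2.INTER_CUBIC)[:,:,::-1])
E
```

```text
t 10.75 jig [0.0393 0.2195] z 0.0986 gap 0.004 F [-0.56  0.07 -0.58]
yaw err -0.0001515410444703491 z axis [-2.5e-03 -3.0e-04 -1.0e+00]
```

View pics/s2.png

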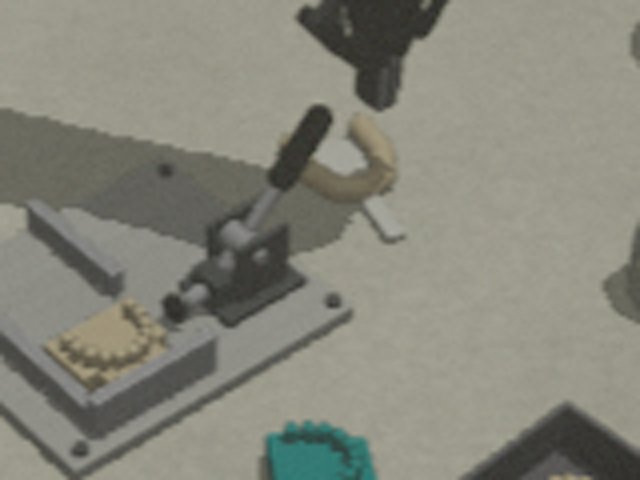

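The fingertips hang just outside the grip end at (320,118), with nothing in the way. I'll push towards the channel, rising along the arc.

Request:
arm_command(
  commands="0 0.4 0 0 0 0 1;0 0.4 0 0 0 0 1;0 0.4 0 0 0 0 1;0 0.25 -0.15 0 0 0 1;0 0.25 -0.2 0 0 0 1;0 0.25 -0.2 0 0 0 1;0 0.25 -0.15 0 0 0 1;0 0.25 -0.1 0 0 0 1;0 0.25 -0.1 0 0 0 1;0 0.25 -0.1 0 0 0 1;0 0 0 0 0 0 1",
)

```text
time_s: 12.18
position: [0.5903, 0.0275, 0.1252]
ee_rot: [0.001, 1.0, -0.022, -0.0]
contact_force: [0.5, 1.4, 0.1]
finger_gap: 0.003
finger_force: 0.5
```

Request:
arm_command(
  commands="0 0.25 0 0 0 0 1;0 0.25 0 0 0 0 1;0 0.25 0 0 0 0 1;0 0.25 0 0 0 0 1;0 0.2 0 0 0 0 1;0 0.2 0 0 0 0 1;0 0 0 0 0 0 1",
)

```text
time_s: 13.05
position: [0.5887, -0.0066, 0.1252]
ee_rot: [0.0, 1.0, -0.022, -0.0]
contact_force: [0.0, -0.5, 0.7]
finger_gap: 0.004
finger_force: 0.0
```

```bash
python3 - <<'E'
from h import *
st();im=arm.grab_frame('scene')
c=im[200:320,270:430];cv2.imwrite('pics/s3.png',cv2.resize(c,None,fx=4,fy=4,interpolation=cv2.INTER_CUBIC)[:,:,::-1])
E
```

```text
t 13.05 jig [0.0401 0.1104] z 0.1252 gap 0.004 F [ 0.04 -0.53  0.75]
yaw err -0.0010414142222987255 z axis [-1.e-04 -3.e-04 -1.e+00]
```

View pics/s3.png

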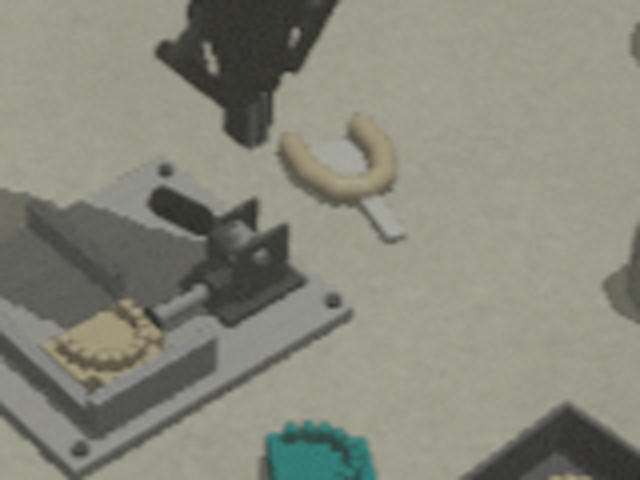

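The toggle has snapped over: the handle now leans over the channel at (180,210) and the pad presses the cast at (155,315). I'll retreat up and back, then check from above.

Request:
arm_command(
  commands="0 -0.3 -0.8 0 0 0 1;0 0 -1 0 0 0 1;-0.6 0.4 -1 0 0 0 1;-0.8 0.6 0 0 0 0 1;-0.8 0.8 0 0 0 0 1;-0.8 0.8 0 0 0 0 1;-0.8 0.8 0 0 0 0 1;-0.5 0.8 0 0 0 0 1;0 0 0 0 0 0 1",
)

```text
time_s: 14.22
position: [0.477, -0.0995, 0.1968]
ee_rot: [0.001, 1.0, -0.022, 0.001]
contact_force: [0.1, 0.7, 0.1]
finger_gap: 0.002
finger_force: 0.0
```

```bash
python3 - <<'E'
from h import *
st();im=snap('wrist','w4.png')
E
```

```text
t 14.225 jig [-0.0675  0.0127] z 0.1968 gap 0.002 F [0.1  0.7  0.13]
yaw err -0.001968907378520242 z axis [ 0.0015 -0.0013 -1.    ]
```

View pics/w4.png

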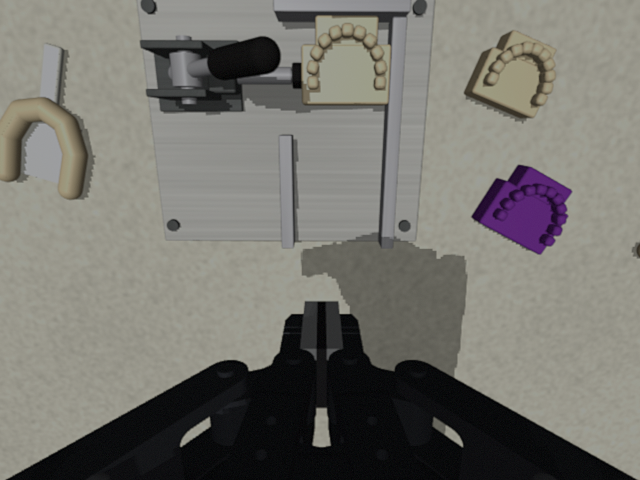

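The pad is on the cast's side at (300,75), the cast is against the fence, and its front is at the stop at about row 16. I'll do one numeric check and then hand in.

```bash
python3 - <<'E'
from h import *
th,R,o,e=fit()
J=lambda p,z:(R.T@(ray('wrist',p,z)[:2]-o)).round(4)
h1,h2,f=J((303,104),.034),J((387,104),.034),J((347,15.5),.034)
print(h1,h2,f,'stop top edge',J((300,12),.042),'stop foot',J((285,19),.012))
if .018<(h1[0]+h2[0])/2<.026 and abs(h1[0]-h2[0])<.003: print(arm.sign_off())
E
```

```text
[0.022  0.0281] [ 0.0219 -0.0335] [ 0.0794 -0.003 ] stop top edge [0.0797 0.029 ] stop foot [0.0822 0.0416]
the job is handed in; nothing more can be done
None
```

The cast is fully home against the end stop (heel measured at jig x = 22 mm, as it should be), the toggle has snapped over so its pad holds the cast, and the job was handed in at about 14 s with the arm clear and the other things untouched.

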